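Close the source chamber window cover in crisscross passes

TASK

The window cover of the source chamber is on but its four blue thumbscrews are still loose. Tighten them clockwise by hand in crisscross order, going from each screw to the one diagonally opposite: first a light pass that only nips each one (about 0.44 N m of turning effort: the first diagonal pair, then the other pair), then a second pass in the same crossing order that brings each to about 0.62 N m. Never strain a screw beyond 0.75 N m, do not lean on the cover, and leave everything else on the bench where it is.

Things in the scene. Friction and masses are not known exactly. Their poses are not given: they have to be found in the camera images.
- chamber: fixed housing on the bench: base 170 x 170 mm, aluminium body 136 x 136 mm, four seats for the cover 75 mm above the bench, small lugs around the cover. Origin at the centre of its underside; x and y run along its sides, z up. It stands at any place and turned up to 35 degrees either way from one start to the next.
- cover: loose square steel cover 132 x 132 x 12 mm, 0.6 kg, with a round glass window 60 mm across; it lies flat on the chamber's seats, its underside 75 mm and its top face 87 mm above the bench. Origin at the centre of its underside, axes as the chamber's. It is brittle: no more than 10 N from the gripper.
- screw1: one of four alike captive thumbscrews with a steep quick thread, at chamber x +46, y +46 mm, diagonal to screw 3. This body is its stem: origin on the screw's axis under the black collar (28 mm across, 8 mm high), about 10 mm above the cover's top at the start; z up; it does not turn, but sinks 4 mm per rad of clockwise turn (seen from above). The collar turns on it and carries the wing.
- screw2: as screw 1, at chamber x -46, y +46 mm, diagonal to screw 4. A spring foot under each collar meets the cover after 0.05 to 0.7 rad of clockwise turn; how much differs from screw to screw and cannot be told from the poses. A screw stays where it is left; tightening another takes up to 5 N off its clamping force.
- screw3: as screw 1, at chamber x -46, y -46 mm, diagonal to screw 1. Turning effort of every screw about its axis: steady drag of 0.35 N m until the foot bites, then 0.004 N m more per newton of clamping force (0.44 N m at 22 N, 0.62 at 68 N, 0.75 at 100 N), which comes to about 0.4 N m more per rad of turn at the wing.
- screw4: as screw 1, at chamber x +46, y -46 mm, diagonal to screw 2. Because the thread is steep, pushing down on any screw helps to turn it: 10 N of push takes 0.04 N m off the effort felt (10 N of lift adds it), so let the hand follow the screw down.
- screw1_wing: blue upright bar on top of the collar of screw 1, the handle to turn: 40 mm long, 14 mm thick, 34 mm high, its top about 138 mm above the bench. Origin on the axis at the bar's foot; the bar lies along its x (pinch it across y). It is sprung to the collar: it twists 0.33 rad per N m ahead of it, and so keeps pushing back with the turning effort while held still.
- screw2_wing: same bar on screw 2.
- screw3_wing: same bar on screw 3.
- screw4_wing: same bar on screw 4.
- screw1_grip (a point): point to pinch on the bar of screw 1: on its axis, 12 mm below the bar's top, about 126 mm above the bench. With the TCP here the fingertips stay clear of the collar.
- screw2_grip (a point): same point on screw 2.
- screw3_grip (a point): same point on screw 3.
- screw4_grip (a point): same point on screw 4.
- tube_rack: bystander: green tube rack 90 x 170 x 45 mm, left of the chamber; origin under its centre.
- pen_cup: bystander: black pen cup, 84 mm across, 100 mm high; origin under its centre.
- tape_roll: bystander: amber roll of tape, 90 mm across, 24 mm high; origin under its centre.
- parts_case: bystander: clear parts case 120 x 220 x 42 mm, right of the chamber; origin under its centre.
- wipes_box: bystander: green wipes box 110 x 120 x 70 mm, beyond the chamber; origin under its centre.
- column_box: bystander: white carton 55 x 200 x 35 mm, beyond the chamber; origin under its centre.
- blank_flange: bystander: steel blank flange, 70 mm across, 16 mm high; origin under its centre.
- screwdriver: bystander: screwdriver lying on the bench; not needed.

How it is judged:
On the way, in this order (a step that is already met when the one before it is completed fails the run):
1. light pass, first half: two diagonally opposite screws bite on the cover (over 8 N each) while the other two do not yet (((contact force between each of screw1, screw3 and cover above 8 N and contact force between each of screw2, screw4 and cover below 8 N) or (contact force between each of screw2, screw4 and cover above 8 N and contact force between each of screw1, screw3 and cover below 8 N))), for 0.1 s.
2. light pass done: all four bite (over 8 N) and none is fully tight yet (under 45 N) (contact force between screw1 and cover between 8 and 45 N and contact force between screw3 and cover between 8 and 45 N and contact force between screw2 and cover between 8 and 45 N and contact force between screw4 and cover between 8 and 45 N), for 0.1 s.
3. second pass, first half: two diagonally opposite screws are tight (over 45 N) while the other two are not yet (((contact force between each of screw1, screw3 and cover above 45 N and contact force between each of screw2, screw4 and cover below 45 N) or (contact force between each of screw2, screw4 and cover above 45 N and contact force between each of screw1, screw3 and cover below 45 N))), for 0.1 s.
At the end, for the whole second after the job is handed in: All four screws clamp the cover with 45 to 100 N each, and the cover lies flat on its seats (height within 1.5 mm, tilt under 0.02 rad) (contact force between screw1 and cover between 45 and 100 N and contact force between screw3 and cover between 45 and 100 N and contact force between screw2 and cover between 45 and 100 N and contact force between screw4 and cover between 45 and 100 N and z of cover in the frame of chamber between 0.0735 and 0.0765 m and angle between cover's own z axis and vertical below 0.02 rad); the robot touches nothing.
It fails at once if a screw is overtightened (over 100 N on the cover) (contact force between any of screw1, screw3, screw2, screw4 and cover above 100 N).
It fails at once if the robot leans on the cover (over 10 N) (contact force between the arm and cover above 10 N).
It fails at once if a bystander is moved by more than 30 mm (distance of any of tube_rack, pen_cup, tape_roll, parts_case, wipes_box, column_box, blank_flange, screwdriver from where it was at the start of the episode above 0.03 m).
It also fails if it takes over 72 s, if anything falls off the work surface, if the arm or the gripper's body presses on something with over 40 N, if the wrist force passes 120 N, or if a joint passes its speed limit or range.

ROBOT

A 6-joint arm with a two-finger parallel gripper is mounted at the origin on the work surface. World frame = base frame: x ahead of the robot, y to its left, z up, the work surface at z = 0. Lengths are in m, angles in rad, forces in N, time in s.
With the tool pointing down it reaches from about 0.425 to 0.95 m from the base axis. Payload 3.5 kg.
Tool frame: the origin (TCP) lies between the finger pads, 19 mm behind the fingertips; this is the grasp point; z points along the fingers, y is the line along which they close (so a half turn about z gives the same grasp; the last joint's range is limited). The gripper opens to 85 mm and grips with 20 to 120 N. Pads are 22 mm wide; open, the fingers measure 114 mm over their backs; the gripper's body (76 mm by 85 mm) begins 54 mm behind the grasp point. The pads swing forward as they close: fully open they stand 13 mm farther back than shut.
Start: joints at [0.972, 0.286, 1.577, -0, 1.279, -0.15], TCP at [0.293, 0.608, 0.25] pointing down, gripper open.
Joint ranges: [-2.77, 2.77], [-0.9, 2.22], [0.21, 2.48], [-1.53, 4.67], [0.24, 2.81], [-2.84, 2.84]. Speed limits (rad/s): [2.79, 2.79, 3.14, 3.14, 3.14, 3.14].

INTERFACE

Orientations are given as a unit quaternion [x, y, z, w].
In Python, from plant import ctrl gives the robot as it stands. The module is installed in compiled form; this text tells all that it offers.
- The arm moves only by the tool send_rows, never from a script. Its argument "rows" is text: rows parted by semicolons, each of 7 numbers parted by spaces: the turn, a rotation vector about the tool's x, y, z in shares of 180 degrees (1.0 is 180 degrees), then the shift along the tool's x, y, z in a scale on which 1.0 is 600 mm, then the opening, from -1 (shut) to 1 (fully open). A call has 1 to 8 rows; each row is the pose to reach, as a shift and turn from the pose commanded when the call began, along the tool's axes at that moment; what a row does not reach only later rows make up. A row lasts 1/8 s, in which the tool goes at most 62.5 mm and 10.7 degrees, less where a joint would pass 70% of its speed; a pose out of reach is approached as far as the arm can. A shift or turn number past 1, either way, is cut back to 1. A call with a gripper value outside its range is refused whole. The fingers move at their own pace and stop on an object; "grip_force" is the grip in N (left out, the last holds). Time passes only in rows, so rows that repeat a pose let the fingers close. It gives the time, the measured TCP pose, the force, the opening and the grip force at its end, in the units of the state.
- ctrl.get_state(): the state, without advancing time (a new reading comes with each control period).
- ctrl.read_camera(name): name is "scene" or "top" or "wrist"; returns a dict with "color" (400x640x3 uint8, red, green, blue), "fx", "fy", "cx", "cy" (pixels), "extrinsics" (4x4, takes a point from world to camera coordinates). Camera axes: x right, y down, z forward; pixel columns grow to the right and rows downward; lengths in m; the calibration is good to about 2 mm. A picture is of the moment at which its call begins. There is no depth.
- ctrl.sign_off(): hands the job in; it is judged then, once.
Trained networks look in a picture, given as the dict that the camera call returned (one of the last four; its "shot" number tells which), for a name from the list of things; names that differ only in an ending like _2 or _b are one class to them, and where a whole thing is asked for, a point or a joint stands for the part that bears it (a point fixed in the world has none). Each returns a list of dicts, best first, with "p" (0 to 1); they miss things now and then, are a little off and sometimes report something else, mostly with a low value. They report only what shows in the picture. A call takes as long as a camera call.
- ctrl.look_for(picture, target): "position" ([x, y, z] in m, in the coordinates of the camera as it stood for that picture, good to about 4 mm: the middle of the surface that is visible of it).
The state is a dict: "time": time; "qpos": joint angles; "dq": joint speeds; "joint_efforts": joint torques, N m; "eef_pos": TCP position; "tcp_rot": TCP orientation; "contact_force": force on the tool from outside, world axes, zero at the start; "wrist_torque": the same for the moment, N m; "opening": opening from 0.0 (shut) to 1.0 (fully open); "finger_force": force on a finger pad.
Only numpy, scipy, OpenCV 4.12 (cv2) and the standard library are available. Lean on these libraries where they do the work, as an engineer would, in place of code of your own. Each camera call takes 0.05 s, during which the arm holds its last target. There are 200 camera calls.

## Working session

There is one attempt and no reset: what is moved stays moved. The work goes in short steps, Python scripts to look and compute and a tool call to move; the robot and the scene stay as the last step left them, time stands still between calls to the robot, and variables do not carry over. Pictures are saved under pics/ and viewed, at most 10 in all, crops included, and the job is handed in when it is done.

Besides the shell and the picture viewer there is one more tool, called after "Request:" by a JSON object that holds its "method" and its "body". send_rows: Moves the arm, as the interface text tells. Its arguments: {"type":"object","properties":{"rows":{"type":"string"},"grip_force":{"type":"number"}},"required":["rows"]}

```bash
mkdir -p pics
cat > h.py <<'E'
import numpy as np, cv2
from plant import ctrl
from scipy.spatial.transform import Rotation as R
def towld(pic,p):
    E=np.array(pic["extrinsics"]); return E[:3,:3].T@(np.array(p)-E[:3,3])
def save(pic,n): cv2.imwrite('pics/'+n+'.png',cv2.cvtColor(pic["color"],cv2.COLOR_RGB2BGR))
def pix(pic,w):
    E=np.array(pic["extrinsics"]); c=E[:3,:3]@np.array(w)+E[:3,3]; return pic["fx"]*c[0]/c[2]+pic["cx"],pic["fy"]*c[1]/c[2]+pic["cy"]
E
python3 - <<'E'
from h import *
s=ctrl.get_state(); print(s)
for cam in ("scene","top"):
    p=ctrl.read_camera(cam); save(p,cam+'0')
    print(cam,np.round(p["extrinsics"],3).tolist(),p["fx"])
    for t in ["chamber","cover","screw1_wing","screw1_grip","screw2_wing"]:
        for d in ctrl.look_for(p,t)[:6]: print(t,round(d["p"],2),np.round(towld(p,d["position"]),4))
E
```

```text
{'time': 0.0, 'qpos': array([ 9.71970444e-01,  2.87163717e-01,  1.57816901e+00, -1.36807728e-05,
        1.27860605e+00, -1.50008539e-01]), 'dq': array([-1.19817515e-03,  1.42117706e-03,  3.22218987e-04,  8.44797918e-05,
        6.09284598e-04, -2.64753308e-04]), 'joint_efforts': array([ 6.28937360e-04, -4.05983448e+01, -2.92621297e+01, -1.82575341e-04,
        5.84460067e-03, -2.39541464e-05]), 'eef_pos': array([0.29251509, 0.60764634, 0.24865276]), 'tcp_rot': array([ 2.22527818e-01,  9.74925635e-01, -1.09418751e-03, -4.22929406e-04]), 'contact_force': array([-1.46075739,  1.19746193, -0.07779667]), 'wrist_torque': array([-0.00484973,  0.00383088, -0.03606061]), 'finger_force': 0.0, 'opening': 0.9999176010171331}
scene [[-0.731, 0.682, -0.009, 0.435], [0.488, 0.515, -0.705, -0.201], [-0.476, -0.52, -0.709, 1.381], [0.0, 0.0, 0.0, 1.0]] 378.1635649513484
chamber 0.64 [ 0.6008 -0.0796  0.0591]
cover 0.71 [ 0.6386 -0.0993  0.1265]
cover 0.55 [ 0.5746 -0.1094  0.0847]
screw1_wing 0.65 [ 0.6332 -0.0998  0.1303]
screw1_grip 0.55 [ 0.631  -0.0977  0.1264]
screw2_wing 0.5 [ 0.5567 -0.0521  0.1312]
top [[0.014, -1.0, -0.013, -0.009], [-0.981, -0.011, -0.194, 0.598], [0.194, 0.016, -0.981, 1.022], [0.0, 0.0, 0.0, 1.0]] 371.17629570833026
chamber 0.75 [ 0.5353 -0.108   0.0452]
cover 0.85 [ 0.5609 -0.1155  0.0896]
screw1_wing 0.58 [ 0.6244 -0.1017  0.1405]
screw1_wing 0.33 [ 0.5424 -0.0565  0.135 ]
screw1_grip 0.59 [ 0.6241 -0.0972  0.1356]
screw2_wing 0.41 [ 0.5455 -0.0548  0.1407]
```

View pics/top0.png

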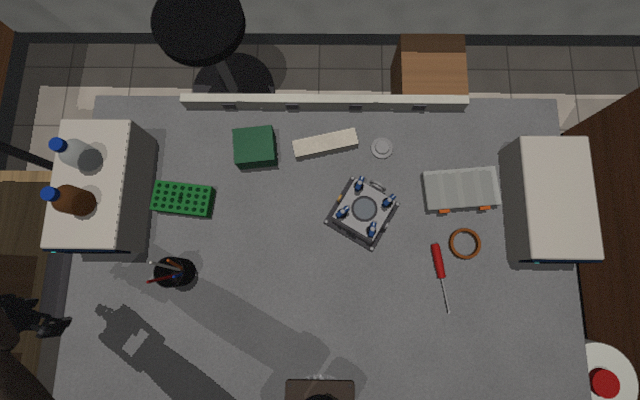

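View pics/scene0.png

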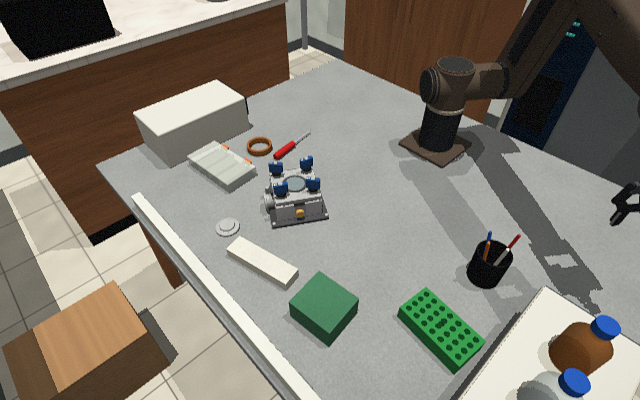

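The manual's scale: shifts go in shares of 600 mm and turns go in shares of 180 degrees. Converting my numbers, -554 mm / 600 = -0.9233, -535 mm / 600 = -0.8917.

Request:
{"method": "send_rows", "body": {"rows": "0 0 0 -0.9233 -0.8917 -0.0833 1;0 0 0 -0.9233 -0.8917 -0.0833 1;0 0 0 -0.9233 -0.8917 -0.0833 1;0 0 0 -0.9233 -0.8917 -0.0833 1;0 0 0 -0.9233 -0.8917 -0.0833 1;0 0 0 -0.9233 -0.8917 -0.0833 1;0 0 0 -0.9233 -0.8917 -0.0833 1;0 0 0 -0.9233 -0.8917 -0.0833 1"}}

```text
time: 1.6
eef_pos: [0.4662, 0.1382, 0.2831]
tcp_rot: [0.222, 0.975, 0.0, 0.001]
contact_force: [1.9, 0.3, 0.8]
opening: 0.998
finger_force: 0.0
```

In the tool's units: -194 mm / 600 = -0.3233, -187 mm / 600 = -0.3117.

Request:
{"method": "send_rows", "body": {"rows": "0 0 0 -0.3233 -0.3117 -0.0283 1;0 0 0 -0.3233 -0.3117 -0.0283 1;0 0 0 -0.3233 -0.3117 -0.0283 1;0 0 0 -0.3233 -0.3117 -0.0283 1;0 0 0 -0.3233 -0.3117 -0.0283 1;0 0 0 -0.3233 -0.3117 -0.0283 1"}}

```text
time: 2.35
eef_pos: [0.5595, -0.1131, 0.2992]
tcp_rot: [0.223, 0.975, 0.0, -0.0]
contact_force: [-0.3, 0.5, 0.4]
opening: 0.997
finger_force: 0.0
```

Run:
```python
from h import *
s=ctrl.get_state(); print(s["qpos"],s["eef_pos"],s["tcp_rot"],s["wrist_torque"],s["contact_force"])
p=ctrl.read_camera("wrist"); save(p,'w0'); import pickle; pickle.dump(p,open('w0.pkl','wb'))
E=np.array(p["extrinsics"]); print(p["fx"],"cam at",-E[:3,:3].T@E[:3,3],"fwd",E[2,:3])
for n in ["cover"]+["screw%d_%s"%(i,t) for i in (1,) for t in("wing","grip")]:
    for d in ctrl.look_for(p,n)[:6]: print(n,round(d["p"],2),np.round(towld(p,d["position"]),4),np.round(pix(p,towld(p,d["position"]))))
```

```text
[-3.77404879e-01  2.26903724e-02  1.78321745e+00  4.89154787e-04
  1.33651140e+00 -1.49763924e+00] [ 0.55949621 -0.11313153  0.29918812] [ 2.23435669e-01  9.74718562e-01  2.97753158e-04 -3.72463718e-04] [ 0.02776333  0.01910688 -0.01830072] [-0.27010921  0.45746917  0.35163846]
324.2476842046848 cam at [ 0.48744828 -0.07716319  0.42342665] fwd [ 0.28215299 -0.13558637 -0.94973998]
cover 0.75 [ 0.5602 -0.1203  0.0858] [319. 179.]
cover 0.65 [ 0.6239 -0.1032  0.1419] [363. 245.]
cover 0.61 [ 0.5012 -0.1325  0.1393] [275. 141.]
cover 0.25 [ 0.5487 -0.0511  0.1426] [383. 150.]
screw1_wing 0.66 [ 0.6241 -0.0964  0.1387] [369. 240.]
screw1_grip 0.93 [ 0.6273 -0.1012  0.137 ] [366. 244.]
```

View pics/w0.png

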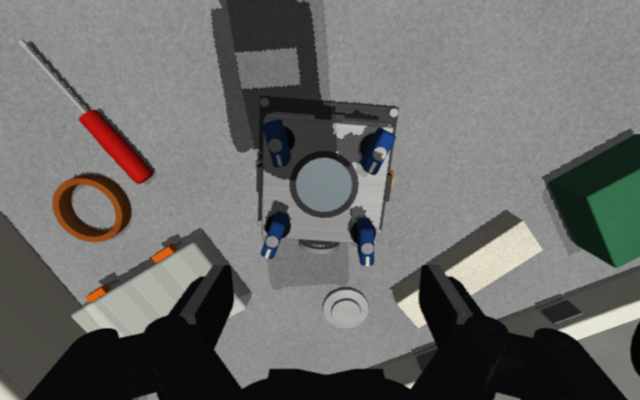

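```bash
cat > fit.py <<'E'
from h import *
import pickle
from scipy.optimize import minimize
def mask(p):
    c=p["color"].astype(int); m=((c[...,2]>c[...,0]+18)&(c[...,2]>c[...,1]+8)).astype(np.uint8)
    return m
SG=np.array([[1,1],[-1,1],[-1,-1],[1,-1]])*0.046
def corners(cx,cy,th,ph,zt,i):
    c,s=np.cos(th),np.sin(th); o=np.array([cx,cy])+np.array([[c,-s],[s,c]])@SG[i]
    a,b=np.array([np.cos(ph),np.sin(ph)]),np.array([-np.sin(ph),np.cos(ph)])
    P=[[*(o+u*.02*a+v*.007*b),z] for z in (zt,zt-.034) for u,v in((1,1),(1,-1),(-1,-1),(-1,1))]
    return np.array(P)
def proj(p,P):
    E=np.array(p["extrinsics"]); C=P@E[:3,:3].T+E[:3,3]
    return np.c_[p["fx"]*C[:,0]/C[:,2]+p["cx"],p["fy"]*C[:,1]/C[:,2]+p["cy"]]
def render(p,x,zt,i,S=4):
    m=np.zeros((400*S,640*S),np.uint8)
    return m
def sil(p,P,box,S=4):
    x0,y0,x1,y1=box; m=np.zeros(((y1-y0)*S,(x1-x0)*S),np.uint8)
    q=(proj(p,P)-[x0-.5,y0-.5])*S
    cv2.fillConvexPoly(m,np.round(cv2.convexHull(q.astype(np.float32))*16).astype(np.int32),255,shift=4)
    return cv2.resize(m,(x1-x0,y1-y0),interpolation=cv2.INTER_AREA)/255.
E
python3 - <<'E'
from fit import *
p=pickle.load(open('w0.pkl','rb'));m=mask(p)
n,l,st,ce=cv2.connectedComponentsWithStats(m)
for k in range(1,n):
    if st[k,4]>60: print(st[k],ce[k].round(1))
c=p["color"][90:290,230:430][:,:,::-1]; mm=cv2.cvtColor(m[90:290,230:430]*255,cv2.COLOR_GRAY2BGR)
cv2.imwrite('pics/c0.png',cv2.resize(np.hstack([c,mm]),None,fx=2,fy=2,interpolation=cv2.INTER_NEAREST))
E
```

```text
[263 120  28  47 620] [277.2 140.2]
[361 128  35  46 690] [377.4 148.5]
[266 212  22  30 374] [277.8 225.3]
[357 218  18  48 560] [365.1 238.6]
[261 240  17  19 146] [268.5 250.5]
```

View pics/c0.png

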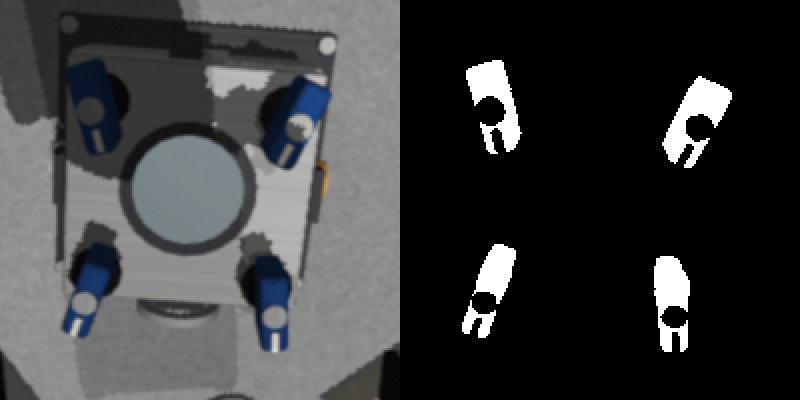

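In the tool's units: 65 mm / 600 = 0.1083, 40 mm / 600 = 0.0667.

Request:
{"method": "send_rows", "body": {"rows": "0 0 0 -0.0217 0.1083 0.0667 1;0 0 0 -0.0217 0.1083 0.0667 1;0 0 0 -0.0217 0.1083 0.0667 0.2;0 0 0 -0.0217 0.1083 0.0667 0.2"}}

```text
time: 3.05
eef_pos: [0.5994, -0.0598, 0.2606]
tcp_rot: [0.222, 0.975, -0.0, 0.001]
contact_force: [0.3, -0.3, 0.2]
opening: 0.611
finger_force: 0.0
```

```bash
cat > run.py <<'E'
from fit import *
import sys
from scipy.optimize import least_squares
def comps(p,minA=250):
    m=cv2.morphologyEx(mask(p),cv2.MORPH_CLOSE,np.ones((9,9),np.uint8))
    n,l,st,ce=cv2.connectedComponentsWithStats(m); out=[]
    for k in range(1,n):
        if st[k,4]>minA:
            cs,_=cv2.findContours((l==k).astype(np.uint8),0,1); h=cv2.convexHull(np.vstack(cs)); f=np.zeros(m.shape,np.uint8); cv2.fillConvexPoly(f,h,1); out.append((ce[k],f))
    return out
def feats(f):
    M=cv2.moments(f.astype(np.float32)); 
    return M
def cost(ps,ms,x,each=False):
    cx,cy,th,zt=x[:4]; tot=0;es=[]
    for p,mm in zip(ps,ms):
        for i in range(4):
            if mm[i] is None: continue
            box,t=mm[i]; s=sil(p,corners(cx,cy,th,x[4+i],zt,i),box); e=np.abs(s-t).sum()/t.sum(); tot+=e; es.append(round(e,3))
    return (tot,es) if each else tot
def fit(ps,x0):
    ms=[]
    for p in ps:
        cs=comps(p); r=[]
        for i in range(4):
            q=proj(p,corners(x0[0],x0[1],x0[2],x0[4+i],x0[3],i)).mean(0)
            d=[np.hypot(*(c[0]-q)) for c in cs]; k=int(np.argmin(d)) if d else -1
            if k<0 or d[k]>30: r.append(None); continue
            f=cs[k][1]; ys,xs=np.nonzero(f)
            if xs.min()<2 or ys.min()<2: r.append(None); continue
            b=(max(0,xs.min()-25),max(0,ys.min()-25),min(640,xs.max()+25),min(400,ys.max()+25)); r.append((b,f[b[1]:b[3],b[0]:b[2]].astype(float)))
        ms.append(r)
    best=None; x=np.array(x0,float)
    for sc in (1,.3,.1):
        step=np.array([.006,.006,.05,.004,.3,.3,.3,.3])*sc
        sim=np.vstack([x]+[x+step*e for e in np.eye(8)])
        r=minimize(lambda v:cost(ps,ms,v),x,method='Nelder-Mead',options=dict(initial_simplex=sim,maxfev=1200,xatol=1e-5,fatol=1e-4)); x=r.x
    return x,cost(ps,ms,x,True)
E
python3 - <<'E'
from run import *
p=ctrl.read_camera("wrist"); save(p,'w1'); pickle.dump(p,open('w1.pkl','wb'))
s=ctrl.get_state(); print(s["eef_pos"],s["tcp_rot"],s["opening"],s["time"])
p0=pickle.load(open('w0.pkl','rb'))
for d in ctrl.look_for(p,"screw1_grip")[:5]: print(round(d["p"],2),np.round(towld(p,d["position"]),4))
x0=[.561,-.119,-.5,.138,0,0,0,0]
# initial wing angles: scan
for ps in ([p0],[p],[p0,p]):
    x,c=fit(ps,x0); print(x.round(4),np.degrees(x[[2,4,5,6,7]]).round(1),c)
    x0=x
E
```

```text
[ 0.59942027 -0.06009647  0.26072405] [ 2.22658838e-01  9.74895956e-01 -2.11023680e-04  9.34368666e-04] 0.5981503401637133 3.1
0.9 [ 0.6224 -0.0976  0.1395]
[ 0.5676 -0.1181 -0.5294  0.1365 -0.3988 -0.9099 -0.2313 -0.8113] [-30.3 -22.9 -52.1 -13.3 -46.5] (np.float64(0.47218378619064844), [np.float64(0.117), np.float64(0.112), np.float64(0.123), np.float64(0.12)])
[ 0.5672 -0.1186 -0.529   0.1366 -0.4225 -0.9134 -0.229  -0.8754] [-30.3 -24.2 -52.3 -13.1 -50.2] (np.float64(1.3845732832176154), [np.float64(0.103), np.float64(1.075), np.float64(0.102), np.float64(0.104)])
[ 0.5673 -0.1183 -0.5302  0.137  -0.4215 -0.8941 -0.2246 -0.839 ] [-30.4 -24.2 -51.2 -12.9 -48.1] (np.float64(1.9202324842553187), [np.float64(0.139), np.float64(0.129), np.float64(0.124), np.float64(0.122), np.float64(0.102), np.float64(1.079), np.float64(0.108), np.float64(0.118)])
```

View pics/w1.png

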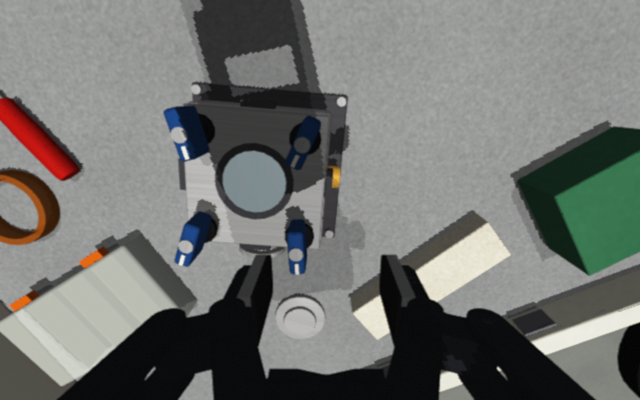

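```bash
cat > go.py <<'E'
import sys
from h import *
SC={1:(.6303,-.1019),2:(.5509,-.0554),3:(.5044,-.1347),4:(.5837,-.1813)}
def row(x,y,z,yaw,s=None):
    s=s or ctrl.get_state(); Rn=R.from_quat(s["tcp_rot"]); a=np.radians(yaw)
    X=np.array([np.cos(a),np.sin(a),0]);Z=np.array([0,0,-1.]);Rt=R.from_matrix(np.c_[X,np.cross(Z,X),Z])
    rv=(Rn.inv()*Rt).as_rotvec(degrees=True); d=Rn.inv().apply(np.array([x,y,z])-s["eef_pos"])*1000
    return rv.round(1),d.round(1)
def yawnow(s=None):
    s=s or ctrl.get_state(); X=R.from_quat(s["tcp_rot"]).apply([1,0,0]); return np.degrees(np.arctan2(X[1],X[0]))
def st():
    s=ctrl.get_state(); print("t",round(s["time"],2),"pos",s["eef_pos"].round(4),"yaw",yawnow(s).round(2),"F",s["contact_force"].round(2),"T",s["wrist_torque"].round(3),"op",round(s["opening"],3),"ff",round(float(s["finger_force"]),1),"q6",s["qpos"][5].round(2))
E
python3 - <<'E'
from go import *
st()
print(row(*SC[1],.17,155.8),row(*SC[1],.126,155.8))
E
```

```text
t 3.15 pos [ 0.5995 -0.0603  0.2608] yaw 154.24 F [-0.68 -1.07 -0.51] T [ 0.021 -0.004 -0.029] op 0.6 ff 0.0 q6 -1.39
(array([ 0. ,  0.1, -1.6]), array([-45.7, -24.1,  90.9])) (array([ 0. ,  0.1, -1.6]), array([-45.6, -24.1, 134.9]))
```

In the tool's units: 134.5 mm / 600 = 0.2242, -45.7 mm / 600 = -0.0762, -1.6 degrees / 180 = -0.0089.

Request:
{"method": "send_rows", "body": {"rows": "0 0.0006 -0.0089 -0.0762 -0.0402 0.0917 0.2;0 0.0006 -0.0089 -0.0762 -0.0402 0.15 0.2;0 0.0006 -0.0089 -0.0762 -0.0402 0.2242 0.2;0 0.0006 -0.0089 -0.0762 -0.0402 0.2242 0.2;0 0.0006 -0.0089 -0.0762 -0.0402 0.2242 -1;0 0.0006 -0.0089 -0.0762 -0.0402 0.2242 -1;0 0.0006 -0.0089 -0.0762 -0.0402 0.2242 -1;0 0.0006 -0.0089 -0.0762 -0.0402 0.2242 -1", "grip_force": 80}}

```text
time: 4.15
eef_pos: [0.6313, -0.103, 0.1287]
tcp_rot: [0.208, 0.978, -0.002, 0.001]
contact_force: [-3.6, -4.5, 4.7]
opening: 0.146
finger_force: 78.3
```

```bash
python3 -c "
from go import *
st()"
```

```text
t 4.15 pos [ 0.6313 -0.103   0.1287] yaw 155.93 F [-3.62 -4.54  4.68] T [-0.648  0.493 -0.036] op 0.146 ff 78.3 q6 -1.47
```

In the tool's units: 1.3 mm / 600 = 0.0022, 0.8 mm / 600 = 0.0013, 25 degrees / 180 = 0.1389.

Request:
{"method": "send_rows", "body": {"rows": "0 0 0.0333 0 0 0 -1;0 0 0.0667 0 0 0.0007 -1;0 0 0.1 0 0 0.0013 -1;0 0 0.1389 0 0 0.0022 -1;0 0 0.1389 0 0 0.0022 -1;0 0 0.1389 0 0 0.0022 -1"}}

```text
time: 4.9
eef_pos: [0.631, -0.1035, 0.1274]
tcp_rot: [0.414, 0.91, -0.002, 0.002]
contact_force: [-3.4, -6.5, 4.5]
opening: 0.149
finger_force: 78.4
```

```bash
python3 -c "
from go import *
st()"
```

```text
t 4.9 pos [ 0.631  -0.1035  0.1274] yaw 131.04 F [-3.44 -6.49  4.55] T [-0.847  0.625  0.267] op 0.149 ff 78.4 q6 -1.03
```

In the tool's units: 0.8 mm / 600 = 0.0013, 0.4 mm / 600 = 0.0007, 12 degrees / 180 = 0.0667.

Request:
{"method": "send_rows", "body": {"rows": "0 0 0.0333 0 0 0.0007 -1;0 0 0.0667 0 0 0.0013 -1;0 0 0.0667 0 0 0.0013 -1;0 0 0.0667 0 0 0.0013 -1"}}

```text
time: 5.4
eef_pos: [0.6308, -0.1037, 0.1265]
tcp_rot: [0.507, 0.862, -0.002, 0.002]
contact_force: [-4.2, -5.7, 5.3]
opening: 0.154
finger_force: 78.5
```

```bash
python3 -c "
from go import *
st()"
```

```text
t 5.4 pos [ 0.6308 -0.1037  0.1265] yaw 119.04 F [-4.19 -5.71  5.32] T [-1.017  0.731  0.289] op 0.154 ff 78.5 q6 -0.82
```

In the tool's units: 0.8 mm / 600 = 0.0013, 0.4 mm / 600 = 0.0007, 12 degrees / 180 = 0.0667.

Request:
{"method": "send_rows", "body": {"rows": "0 0 0.0333 0 0 0.0007 -1;0 0 0.0667 0 0 0.0013 -1;0 0 0.0667 0 0 0.0013 -1;0 0 0.0667 0 0 0.0013 -1"}}

```text
time: 5.9
eef_pos: [0.6306, -0.1039, 0.126]
tcp_rot: [0.594, 0.804, -0.003, 0.002]
contact_force: [-7.1, -6.3, 6.3]
opening: 0.152
finger_force: 78.7
```

```bash
python3 -c "
from go import *
st()"
```

```text
t 5.9 pos [ 0.6306 -0.1039  0.126 ] yaw 107.07 F [-7.11 -6.34  6.35] T [-1.071  0.966  0.353] op 0.152 ff 78.7 q6 -0.61
```

In the tool's units: 0.2 mm / 600 = 0.0003, 6 degrees / 180 = 0.0333.

Request:
{"method": "send_rows", "body": {"rows": "0 0 0.0333 0 0 0.0003 -1;0 0 0.0333 0 0 0.0003 -1;0 0 0.0333 0 0 0.0003 -1"}}

```text
time: 6.28
eef_pos: [0.6304, -0.1039, 0.1257]
tcp_rot: [0.636, 0.772, -0.003, 0.002]
contact_force: [-6.3, -7.3, 6.5]
opening: 0.153
finger_force: 78.7
```

```bash
python3 -c "
from go import *
st()
for k in range(3): ctrl.read_camera('top'); st()
s=ctrl.get_state()
print(row(.5049,-.1367,.17,167),row(.5049,-.1367,.126,167))"
```

```text
t 6.28 pos [ 0.6304 -0.1039  0.1257] yaw 101.08 F [-6.29 -7.34  6.46] T [-1.067  1.008  0.36 ] op 0.153 ff 78.7 q6 -0.51
t 6.33 pos [ 0.6304 -0.1039  0.1257] yaw 101.08 F [-6.85 -6.62  7.04] T [-1.051  0.989  0.44 ] op 0.154 ff 78.7 q6 -0.51
t 6.38 pos [ 0.6304 -0.1039  0.1257] yaw 101.08 F [-6.07 -6.89  7.65] T [-1.12   1.022  0.45 ] op 0.144 ff 78.7 q6 -0.51
t 6.42 pos [ 0.6304 -0.1039  0.1257] yaw 101.08 F [-5.33 -6.39  6.32] T [-1.074  1.     0.389] op 0.152 ff 78.7 q6 -0.51
(array([ -0.3,   0.2, -65.9]), array([  -8.3, -129.6,  -44. ])) (array([ -0.3,   0.2, -65.9]), array([  -8. , -129.5,   -0. ]))
```

In the tool's units: -129.5 mm / 600 = -0.2158, -45 mm / 600 = -0.075, -65.9 degrees / 180 = -0.3661.

Request:
{"method": "send_rows", "body": {"rows": "0 0 0 0 0 0 0.2;0 0 0 0 0 0 0.2;0 0 0 0 0 -0.075 0.2;-0.0017 0.0011 -0.3661 -0.0133 -0.2158 -0.0733 0.2;-0.0017 0.0011 -0.3661 -0.0133 -0.2158 -0.0733 0.2;-0.0017 0.0011 -0.3661 -0.0133 -0.2158 -0.0733 0.2;-0.0017 0.0011 -0.3661 -0.0133 -0.2158 -0.0733 0.2;-0.0017 0.0011 -0.3661 -0.0133 -0.2158 -0.0733 0.2"}}

```text
time: 7.42
eef_pos: [0.5046, -0.1332, 0.1665]
tcp_rot: [0.217, 0.976, 0.003, 0.0]
contact_force: [1.1, -0.1, -0.1]
opening: 0.602
finger_force: 0.0
```

```bash
python3 -c "
from go import *
st()
print(row(.5047,-.1357,.1255,167))"
```

```text
t 7.42 pos [ 0.5046 -0.1332  0.1665] yaw 154.95 F [ 1.05 -0.13 -0.05] T [-0.045 -0.062 -0.024] op 0.602 ff 0.0 q6 -1.59
(array([  0.3,  -0. , -12.1]), array([-1.2, -2.5, 41. ]))
```

In the tool's units: 44 mm / 600 = 0.0733, 20 mm / 600 = 0.0333, -12 degrees / 180 = -0.0667.

Request:
{"method": "send_rows", "body": {"rows": "0 0 -0.0556 0 0 0 0.2;0.0011 0 -0.0667 0 0 0.0333 0.2;0.0011 0 -0.0667 0 0 0.0733 0.2;0.0011 0 -0.0667 0 0 0.0733 0.2;0.0011 0 -0.0667 0 0 0.0733 -1;0.0011 0 -0.0667 0 0 0.0733 -1;0.0011 0 -0.0667 0 0 0.0733 -1;0.0011 0 -0.0667 0 0 0.0733 -1"}}

```text
time: 8.43
eef_pos: [0.505, -0.1355, 0.1238]
tcp_rot: [0.116, 0.993, -0.002, 0.0]
contact_force: [-3.6, -7.3, 1.9]
opening: 0.15
finger_force: 78.2
```

```bash
cat >> go.py <<'E'
def av(n=5,save_=0):
    a=[]
    for k in range(n):
        s=ctrl.get_state(); a.append(np.r_[s["contact_force"],s["wrist_torque"]]); ctrl.read_camera("top")
    a=np.mean(a,0); print("avg F",a[:3].round(2),"Tz",a[5].round(3),"eff",round(a[5]+.004*a[2],3))
E
python3 -c "
from go import *
st();av(2)"
```

```text
t 8.43 pos [ 0.505  -0.1355  0.1238] yaw 166.66 F [-3.57 -7.28  1.85] T [-0.88   0.384 -0.031] op 0.15 ff 78.2 q6 -1.79
avg F [-3.16 -6.76  2.07] Tz -0.021 eff -0.013
```

In the tool's units: 1.3 mm / 600 = 0.0022, 0.8 mm / 600 = 0.0013, 25 degrees / 180 = 0.1389.

Request:
{"method": "send_rows", "body": {"rows": "0 0 0.0333 0 0 0 -1;0 0 0.0667 0 0 0.0007 -1;0 0 0.1 0 0 0.0013 -1;0 0 0.1389 0 0 0.0022 -1;0 0 0.1389 0 0 0.0022 -1"}}

```text
time: 9.15
eef_pos: [0.5049, -0.1359, 0.1226]
tcp_rot: [0.328, 0.945, -0.002, 0.001]
contact_force: [-3.6, -7.5, 1.3]
opening: 0.153
finger_force: 78.3
```

```bash
python3 -c "
from go import *
st();av(5)"
```

```text
t 9.15 pos [ 0.5049 -0.1359  0.1226] yaw 141.74 F [-3.63 -7.54  1.26] T [-1.085  0.495  0.255] op 0.153 ff 78.3 q6 -1.36
avg F [-3.33 -7.06  1.71] Tz 0.314 eff 0.321
```

In the tool's units: 0.8 mm / 600 = 0.0013, 0.4 mm / 600 = 0.0007, 12 degrees / 180 = 0.0667.

Request:
{"method": "send_rows", "body": {"rows": "0 0 0.0333 0 0 0.0007 -1;0 0 0.0667 0 0 0.0013 -1;0 0 0.0667 0 0 0.0013 -1"}}

```text
time: 9.78
eef_pos: [0.5048, -0.1361, 0.1218]
tcp_rot: [0.425, 0.905, -0.002, 0.001]
contact_force: [-4.4, -6.7, 3.4]
opening: 0.152
finger_force: 78.5
```

```bash
python3 -c "
from go import *
st();av(5)"
```

```text
t 9.78 pos [ 0.5048 -0.1361  0.1218] yaw 129.76 F [-4.45 -6.65  3.38] T [-1.15   0.57   0.358] op 0.152 ff 78.5 q6 -1.15
avg F [-3.97 -7.26  2.61] Tz 0.338 eff 0.349
```

In the tool's units: 0.6 mm / 600 = 0.001, 0.3 mm / 600 = 0.0005, 10 degrees / 180 = 0.0556.

Request:
{"method": "send_rows", "body": {"rows": "0 0 0.0278 0 0 0.0005 -1;0 0 0.0556 0 0 0.001 -1;0 0 0.0556 0 0 0.001 -1"}}

```text
time: 10.4
eef_pos: [0.5047, -0.1362, 0.1213]
tcp_rot: [0.502, 0.865, -0.003, 0.001]
contact_force: [-4.8, -7.3, 3.1]
opening: 0.157
finger_force: 78.6
```

```bash
python3 -c "
from go import *
st();av(6)
print(row(.5512,-.0572,.168,128.5))"
```

```text
t 10.4 pos [ 0.5047 -0.1362  0.1213] yaw 119.79 F [-4.79 -7.27  3.13] T [-1.225  0.67   0.382] op 0.157 ff 78.6 q6 -0.97
avg F [-5.14 -7.73  3.19] Tz 0.383 eff 0.396
(array([-0.2,  0.2, -8.7]), array([ 45.2,  79.5, -47.1]))
```

In the tool's units: 79.5 mm / 600 = 0.1325, 45.2 mm / 600 = 0.0753, -8.7 degrees / 180 = -0.0483.

Request:
{"method": "send_rows", "body": {"rows": "0 0 0.0222 0 0 0.0005 -1;0 0 0.0222 0 0 0.0005 -1;0 0 0.0222 0 0 0.0005 0.2;0 0 0.0222 0 0 0.0005 0.2;0 0 0.0222 0 0 -0.075 0.2;-0.0011 0.0011 -0.0483 0.0753 0.1325 -0.0783 0.2;-0.0011 0.0011 -0.0483 0.0753 0.1325 -0.0783 0.2;-0.0011 0.0011 -0.0483 0.0753 0.1325 -0.0783 0.2"}}

```text
time: 11.7
eef_pos: [0.5521, -0.0529, 0.1667]
tcp_rot: [0.435, 0.901, 0.003, -0.001]
contact_force: [1.2, -0.1, -0.9]
opening: 0.598
finger_force: 0.0
```

```bash
python3 -c "
from go import *
st();print(row(.5512,-.0572,.125,128.5))"
```

```text
t 11.7 pos [ 0.5521 -0.0529  0.1667] yaw 128.48 F [ 1.23 -0.09 -0.91] T [-0.019  0.029  0.011] op 0.598 ff 0.0 q6 -0.96
(array([ 0.3, -0.3, -0. ]), array([-3. , -3.6, 41.7]))
```

In the tool's units: 41.5 mm / 600 = 0.0692, -3.6 mm / 600 = -0.006, -0.3 degrees / 180 = -0.0017.

Request:
{"method": "send_rows", "body": {"rows": "0.0017 -0.0017 0 -0.005 -0.006 0 0.2;0.0017 -0.0017 0 -0.005 -0.006 0.0692 0.2;0.0017 -0.0017 0 -0.005 -0.006 0.0692 0.2;0.0017 -0.0017 0 -0.005 -0.006 0.0692 -1;0.0017 -0.0017 0 -0.005 -0.006 0.0692 -1;0.0017 -0.0017 0 -0.005 -0.006 0.0692 -1;0.0017 -0.0017 0 -0.005 -0.006 0.0692 -1"}}

```text
time: 12.58
eef_pos: [0.5522, -0.0591, 0.1269]
tcp_rot: [0.436, 0.9, 0.0, 0.002]
contact_force: [3.2, 1.7, 3.8]
opening: 0.15
finger_force: 79.1
```

In the tool's units: 1.3 mm / 600 = 0.0022, 0.8 mm / 600 = 0.0013, 25 degrees / 180 = 0.1389.

Request:
{"method": "send_rows", "body": {"rows": "0 0 0.0333 0 0 0 -1;0 0 0.0667 0 0 0.0007 -1;0 0 0.1 0 0 0.0013 -1;0 0 0.1389 0 0 0.0022 -1;0 0 0.1389 0 0 0.0022 -1"}}

```text
time: 13.2
eef_pos: [0.551, -0.0596, 0.1255]
tcp_rot: [0.62, 0.785, -0.001, 0.001]
contact_force: [-1.1, 0.1, 6.7]
opening: 0.151
finger_force: 79.7
```

```bash
python3 -c "
from go import *
st();av(5)"
```

```text
t 13.2 pos [ 0.551  -0.0596  0.1255] yaw 103.39 F [-1.15  0.05  6.75] T [0.106 0.156 0.266] op 0.151 ff 79.7 q6 -0.52
avg F [-0.4   0.48  6.74] Tz 0.279 eff 0.305
```

In the tool's units: 0.8 mm / 600 = 0.0013, 0.4 mm / 600 = 0.0007, 12 degrees / 180 = 0.0667.

Request:
{"method": "send_rows", "body": {"rows": "0 0 0.0333 0 0 0.0007 -1;0 0 0.0667 0 0 0.0013 -1;0 0 0.0667 0 0 0.0013 -1"}}

```text
time: 13.82
eef_pos: [0.5504, -0.0596, 0.1249]
tcp_rot: [0.698, 0.716, -0.002, 0.0]
contact_force: [-3.1, 0.7, 9.5]
opening: 0.148
finger_force: 80.1
```

```bash
python3 -c "
from go import *
st();av(5)"
```

```text
t 13.82 pos [ 0.5504 -0.0596  0.1249] yaw 91.43 F [-3.08  0.7   9.5 ] T [0.076 0.519 0.357] op 0.148 ff 80.1 q6 -0.31
avg F [-2.88  0.4   9.33] Tz 0.362 eff 0.4
```

In the tool's units: -124.7 mm / 600 = -0.2078, -44 mm / 600 = -0.0733, -40 degrees / 180 = -0.2222.

Request:
{"method": "send_rows", "body": {"rows": "0 0 0.0167 0 0 0.0003 -1;0 0 0.0167 0 0 0.0003 0.2;0 0 0.0167 0 0 0.0003 0.2;0 0 0 0 0 -0.0733 0.2;0 0 -0.2222 -0.2078 0.0508 -0.0733 0.2;0 0 -0.2222 -0.2078 0.0508 -0.0733 0.2;0 0 -0.2222 -0.2078 0.0508 -0.0733 0.2;0 0 -0.2222 -0.2078 0.0508 -0.0733 0.2"}}

```text
time: 15.08
eef_pos: [0.5832, -0.1843, 0.1657]
tcp_rot: [0.411, 0.912, -0.001, -0.001]
contact_force: [0.4, -0.3, -0.3]
opening: 0.6
finger_force: 0.0
```

```bash
python3 -c "
from go import *
st();print(row(.584,-.1835,.125,132))"
```

```text
t 15.07 pos [ 0.5832 -0.1843  0.1657] yaw 131.48 F [ 0.39 -0.34 -0.33] T [0.005 0.018 0.024] op 0.6 ff 0.0 q6 -1.19
(array([-0.1, -0.1, -0.5]), array([-0. ,  1.3, 40.7]))
```

In the tool's units: 40.5 mm / 600 = 0.0675, 20 mm / 600 = 0.0333, -0.5 degrees / 180 = -0.0028.

Request:
{"method": "send_rows", "body": {"rows": "0 0 -0.0028 0 0.0017 0.0333 0.2;0 0 -0.0028 0 0.0017 0.0675 0.2;0 0 -0.0028 0 0.0017 0.0675 0.2;0 0 -0.0028 0 0.0017 0.0675 -1;0 0 -0.0028 0 0.0017 0.0675 -1;0 0 -0.0028 0 0.0017 0.0675 -1;0 0 -0.0028 0 0.0017 0.0675 -1"}}

```text
time: 15.95
eef_pos: [0.5844, -0.1829, 0.1273]
tcp_rot: [0.408, 0.913, -0.001, -0.0]
contact_force: [-3.8, -2.2, 4.6]
opening: 0.149
finger_force: 78.3
```

In the tool's units: 1.3 mm / 600 = 0.0022, 0.8 mm / 600 = 0.0013, 25 degrees / 180 = 0.1389.

Request:
{"method": "send_rows", "body": {"rows": "0 0 0.0333 0 0 0 -1;0 0 0.0667 0 0 0.0007 -1;0 0 0.1 0 0 0.0013 -1;0 0 0.1389 0 0 0.0022 -1;0 0 0.1389 0 0 0.0022 -1"}}

```text
time: 16.58
eef_pos: [0.584, -0.1832, 0.1259]
tcp_rot: [0.596, 0.803, -0.002, -0.0]
contact_force: [-4.7, -2.4, 4.6]
opening: 0.151
finger_force: 78.5
```

```bash
python3 -c "
from go import *
st();av(5)"
```

```text
t 16.57 pos [ 0.584  -0.1832  0.1259] yaw 106.86 F [-4.68 -2.39  4.6 ] T [-0.445  0.833  0.299] op 0.151 ff 78.5 q6 -0.76
avg F [-4.81 -2.28  4.56] Tz 0.31 eff 0.328
```

In the tool's units: 0.8 mm / 600 = 0.0013, 0.4 mm / 600 = 0.0007, 12 degrees / 180 = 0.0667.

Request:
{"method": "send_rows", "body": {"rows": "0 0 0.0333 0 0 0.0007 -1;0 0 0.0667 0 0 0.0013 -1;0 0 0.0667 0 0 0.0013 -1"}}

```text
time: 17.2
eef_pos: [0.5838, -0.1833, 0.1251]
tcp_rot: [0.676, 0.737, -0.002, -0.0]
contact_force: [-6.2, -2.6, 5.7]
opening: 0.151
finger_force: 78.6
```

```bash
python3 -c "
from go import *
st();av(5)"
```

```text
t 17.2 pos [ 0.5838 -0.1833  0.1251] yaw 94.88 F [-6.23 -2.64  5.66] T [-0.468  0.91   0.282] op 0.151 ff 78.6 q6 -0.55
avg F [-6.07 -2.76  4.74] Tz 0.299 eff 0.318
```

Still drag only; onward.

In the tool's units: 0.8 mm / 600 = 0.0013, 0.4 mm / 600 = 0.0007, 12 degrees / 180 = 0.0667.

Request:
{"method": "send_rows", "body": {"rows": "0 0 0.0333 0 0 0.0007 -1;0 0 0.0667 0 0 0.0013 -1;0 0 0.0667 0 0 0.0013 -1"}}

```text
time: 17.82
eef_pos: [0.5835, -0.1833, 0.1245]
tcp_rot: [0.75, 0.662, -0.002, -0.0]
contact_force: [-7.6, -2.2, 6.4]
opening: 0.149
finger_force: 78.8
```

```bash
python3 -c "
from go import *
st();av(5)"
```

```text
t 17.82 pos [ 0.5835 -0.1833  0.1245] yaw 82.9 F [-7.62 -2.22  6.44] T [-0.42   1.141  0.391] op 0.149 ff 78.8 q6 -0.34
avg F [-7.47 -2.62  6.67] Tz 0.387 eff 0.413
```

In the tool's units: 84.5 mm / 600 = 0.1408, -44 mm / 600 = -0.0733, -26.5 degrees / 180 = -0.1472.

Request:
{"method": "send_rows", "body": {"rows": "0 0 0 0 0 0 0.2;0 0 0 0 0 0 0.2;0 0 0 0 0 -0.0733 0.2;0 0 -0.1472 0.1408 0.0612 -0.0733 0.2;0 0 -0.1472 0.1408 0.0612 -0.0733 0.2;0 0 -0.1472 0.1408 0.0612 -0.0733 0.2;0 0 -0.1472 0.1408 0.0612 -0.0733 0.2"}}

```text
time: 18.95
eef_pos: [0.6318, -0.1023, 0.167]
tcp_rot: [0.579, 0.816, -0.0, -0.0]
contact_force: [0.2, 0.2, 0.1]
opening: 0.599
finger_force: 0.0
```

Run:
```python
from run import *
from go import st,row
st();print(row(.6304,-.104,.125,109.4))
p=ctrl.read_camera("wrist"); save(p,'w2'); pickle.dump(p,open('w2.pkl','wb'))
```

```text
t 18.95 pos [ 0.6318 -0.1023  0.167 ] yaw 109.29 F [0.18 0.16 0.1 ] T [ 0.001 -0.01   0.01 ] op 0.599 ff 0.0 q6 -0.66
(array([-0. , -0. , -0.1]), array([-1.2, -1.9, 42. ]))
```

View pics/w2.png

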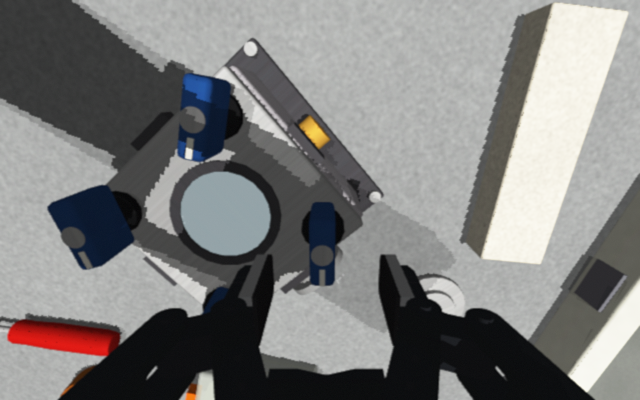

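In the tool's units: 42 mm / 600 = 0.07, -1.9 mm / 600 = -0.0032.

Request:
{"method": "send_rows", "body": {"rows": "0 0 0 -0.002 -0.0032 0.0333 0.2;0 0 0 -0.002 -0.0032 0.07 0.2;0 0 0 -0.002 -0.0032 0.07 0.2;0 0 0 -0.002 -0.0032 0.07 -1;0 0 0 -0.002 -0.0032 0.07 -1;0 0 0 -0.002 -0.0032 0.07 -1;0 0 0 -0.002 -0.0032 0.07 -1"}}

```text
time: 19.88
eef_pos: [0.6306, -0.1052, 0.1263]
tcp_rot: [0.579, 0.816, -0.0, 0.001]
contact_force: [-0.2, 0.1, 2.1]
opening: 0.15
finger_force: 78.2
```

In the tool's units: 1.2 mm / 600 = 0.002, 0.8 mm / 600 = 0.0013, 28 degrees / 180 = 0.1556.

Request:
{"method": "send_rows", "body": {"rows": "0 0 0.0444 0 0 0 -1;0 0 0.0833 0 0 0.0007 -1;0 0 0.1222 0 0 0.0013 -1;0 0 0.1556 0 0 0.002 -1;0 0 0.1556 0 0 0.002 -1"}}

```text
time: 20.5
eef_pos: [0.6296, -0.1053, 0.1254]
tcp_rot: [0.758, 0.652, -0.002, -0.0]
contact_force: [-3.6, 0.0, 5.5]
opening: 0.151
finger_force: 79.0
```

```bash
python3 -c "
from go import *
st();av(5)"
```

```text
t 20.5 pos [ 0.6296 -0.1053  0.1254] yaw 81.45 F [-3.64  0.04  5.55] T [-0.16   0.644  0.492] op 0.151 ff 79.0 q6 -0.17
avg F [-3.76 -0.34  5.33] Tz 0.484 eff 0.506
```

In the tool's units: 1 mm / 600 = 0.0017, 0.5 mm / 600 = 0.0008, 14 degrees / 180 = 0.0778.

Request:
{"method": "send_rows", "body": {"rows": "0 0 0.0389 0 0 0.0008 -1;0 0 0.0778 0 0 0.0017 -1;0 0 0.0778 0 0 0.0017 -1"}}

```text
time: 21.12
eef_pos: [0.629, -0.1051, 0.1246]
tcp_rot: [0.832, 0.555, -0.002, -0.001]
contact_force: [-7.0, 1.1, 7.5]
opening: 0.151
finger_force: 79.3
```

```bash
python3 -c "
from go import *
st();av(6);print(row(.5047,-.137,.168,124))"
```

```text
t 21.12 pos [ 0.629  -0.1051  0.1246] yaw 67.47 F [-7.    1.06  7.47] T [-0.016  0.991  0.567] op 0.151 ff 79.3 q6 0.07
avg F [-6.27  0.34  7.51] Tz 0.55 eff 0.58
(array([ -0.3,   0.1, -56.5]), array([ -77.2, -102.8,  -42.7]))
```

In the tool's units: -103 mm / 600 = -0.1717, -77 mm / 600 = -0.1283, -56.5 degrees / 180 = -0.3139.

Request:
{"method": "send_rows", "body": {"rows": "0 0 0.0222 0 0 0.0005 -1;0 0 0.0222 0 0 0.0005 -1;0 0 0.0222 0 0 0.0005 0.2;0 0 0.0222 0 0 0.0005 0.2;0 0 0 0 0 -0.0717 0.2;0 0 -0.3139 -0.1283 -0.1717 -0.0717 0.2;0 0 -0.3139 -0.1283 -0.1717 -0.0717 0.2;0 0 -0.3139 -0.1283 -0.1717 -0.0717 0.2"}}

```text
time: 22.42
eef_pos: [0.501, -0.1355, 0.1641]
tcp_rot: [0.644, 0.765, -0.001, -0.003]
contact_force: [0.5, 0.5, 0.1]
opening: 0.599
finger_force: 0.0
```

```bash
python3 -c "
from go import *
st();print(row(.5047,-.137,.124,124))"
```

```text
t 22.43 pos [ 0.501  -0.1355  0.1641] yaw 99.75 F [0.49 0.47 0.1 ] T [ 0.013 -0.043  0.027] op 0.599 ff 0.0 q6 -0.63
(array([ -0.3,  -0.2, -24.2]), array([-2.2,  3.6, 40. ]))
```

In the tool's units: 3 mm / 600 = 0.005, -2 mm / 600 = -0.0033, -24 degrees / 180 = -0.1333.

Request:
{"method": "send_rows", "body": {"rows": "0 0 -0.0556 -0.0033 0.005 0 0.2;0 0 -0.1111 -0.0033 0.005 0 0.2;0 0 -0.1333 -0.0033 0.005 0 0.2;0 0 -0.1333 -0.0033 0.005 0 0.2"}}

```text
time: 22.92
eef_pos: [0.5087, -0.1376, 0.1661]
tcp_rot: [0.474, 0.881, -0.0, -0.0]
contact_force: [-0.5, 0.9, 0.5]
opening: 0.598
finger_force: 0.0
```

```bash
python3 -c "
from go import *
st();print(row(.5047,-.137,.124,124))"
```

```text
t 22.93 pos [ 0.5087 -0.1376  0.1661] yaw 123.47 F [-0.54  0.92  0.49] T [ 0.008 -0.017 -0.008] op 0.598 ff 0.0 q6 -1.04
(array([-0. , -0. , -0.5]), array([ 2.7, -3. , 42.1]))
```

In the tool's units: 42 mm / 600 = 0.07, 2.7 mm / 600 = 0.0045, -0.5 degrees / 180 = -0.0028.

Request:
{"method": "send_rows", "body": {"rows": "0 0 -0.0028 0.0045 -0.005 0.0167 0.2;0 0 -0.0028 0.0045 -0.005 0.07 0.2;0 0 -0.0028 0.0045 -0.005 0.07 0.2;0 0 -0.0028 0.0045 -0.005 0.07 -1;0 0 -0.0028 0.0045 -0.005 0.07 -1;0 0 -0.0028 0.0045 -0.005 0.07 -1;0 0 -0.0028 0.0045 -0.005 0.07 -1"}}

```text
time: 23.8
eef_pos: [0.5053, -0.1376, 0.1257]
tcp_rot: [0.469, 0.883, -0.001, 0.001]
contact_force: [-1.6, -0.5, 4.7]
opening: 0.154
finger_force: 78.3
```

In the tool's units: 1.3 mm / 600 = 0.0022, 0.8 mm / 600 = 0.0013, 30 degrees / 180 = 0.1667.

Request:
{"method": "send_rows", "body": {"rows": "0 0 0.0444 0 0 0 -1;0 0 0.0833 0 0 0.0007 -1;0 0 0.1222 0 0 0.0013 -1;0 0 0.1667 0 0 0.0022 -1;0 0 0.1667 0 0 0.0022 -1"}}

```text
time: 24.42
eef_pos: [0.5043, -0.1379, 0.1246]
tcp_rot: [0.681, 0.732, -0.002, -0.0]
contact_force: [-5.7, -1.9, 8.8]
opening: 0.148
finger_force: 79.1
```

```bash
python3 -c "
from go import *
st();av(5)"
```

```text
t 24.43 pos [ 0.5043 -0.1379  0.1246] yaw 94.19 F [-5.69 -1.92  8.83] T [-0.148  0.932  0.503] op 0.148 ff 79.1 q6 -0.53
avg F [-5.46 -1.52  8.58] Tz 0.489 eff 0.523
```

In the tool's units: 0.7 mm / 600 = 0.0012, 0.4 mm / 600 = 0.0007, 13 degrees / 180 = 0.0722.

Request:
{"method": "send_rows", "body": {"rows": "0 0 0.0389 0 0 0.0007 -1;0 0 0.0722 0 0 0.0012 -1;0 0 0.0722 0 0 0.0012 -1"}}

```text
time: 25.05
eef_pos: [0.5039, -0.1379, 0.1239]
tcp_rot: [0.759, 0.651, -0.003, -0.0]
contact_force: [-7.2, -1.2, 10.0]
opening: 0.15
finger_force: 79.4
```

```bash
python3 -c "
from go import *
st();av(6);print(row(.5513,-.0593,.168,97))"
```

```text
t 25.05 pos [ 0.5039 -0.1379  0.1239] yaw 81.24 F [-7.2  -1.2  10.04] T [-0.249  1.199  0.587] op 0.15 ff 79.4 q6 -0.3
avg F [-7.16 -0.98 10.17] Tz 0.597 eff 0.638
(array([ -0.3,   0.2, -15.7]), array([ 84.7,  34.8, -44.5]))
```

In the tool's units: 84.7 mm / 600 = 0.1412, -44 mm / 600 = -0.0733, -15.7 degrees / 180 = -0.0872.

Request:
{"method": "send_rows", "body": {"rows": "0 0 0 0 0 0 0.2;0 0 0 0 0 0 0.2;0 0 0 0 0 -0.0733 0.2;0 0 -0.0872 0.1412 0.055 -0.0733 0.2;0 0 -0.0872 0.1412 0.055 -0.0733 0.2;0 0 -0.0872 0.1412 0.055 -0.0733 0.2;0 0 -0.0872 0.1412 0.055 -0.0733 0.2"}}

```text
time: 26.22
eef_pos: [0.5501, -0.0587, 0.1656]
tcp_rot: [0.665, 0.747, -0.001, -0.001]
contact_force: [-0.4, -0.5, 0.4]
opening: 0.601
finger_force: 0.0
```

```bash
python3 -c "
from go import *
st();print(row(.551,-.0593,.1235,97))"
```

```text
t 26.23 pos [ 0.5501 -0.0587  0.1656] yaw 96.69 F [-0.43 -0.49  0.42] T [0.039 0.038 0.036] op 0.601 ff 0.0 q6 -0.41
(array([-0.1,  0. , -0.3]), array([-0.7,  0.9, 42.1]))
```

In the tool's units: 41.5 mm / 600 = 0.0692, 20 mm / 600 = 0.0333, -0.3 degrees / 180 = -0.0017.

Request:
{"method": "send_rows", "body": {"rows": "0 0 -0.0017 -0.0012 0.0015 0.0333 0.2;0 0 -0.0017 -0.0012 0.0015 0.0692 0.2;0 0 -0.0017 -0.0012 0.0015 0.0692 0.2;0 0 -0.0017 -0.0012 0.0015 0.0692 -1;0 0 -0.0017 -0.0012 0.0015 0.0692 -1;0 0 -0.0017 -0.0012 0.0015 0.0692 -1;0 0 -0.0017 -0.0012 0.0015 0.0692 -1"}}

```text
time: 27.1
eef_pos: [0.5511, -0.0598, 0.1261]
tcp_rot: [0.662, 0.749, -0.002, -0.0]
contact_force: [-4.9, -1.0, 6.3]
opening: 0.152
finger_force: 78.2
```

In the tool's units: 1.3 mm / 600 = 0.0022, 0.8 mm / 600 = 0.0013, 30 degrees / 180 = 0.1667.

Request:
{"method": "send_rows", "body": {"rows": "0 0 0.0444 0 0 0 -1;0 0 0.0833 0 0 0.0007 -1;0 0 0.1222 0 0 0.0013 -1;0 0 0.1667 0 0 0.0022 -1;0 0 0.1667 0 0 0.0022 -1"}}

```text
time: 27.72
eef_pos: [0.5495, -0.0596, 0.125]
tcp_rot: [0.833, 0.553, -0.004, -0.001]
contact_force: [-11.1, -1.4, 10.2]
opening: 0.15
finger_force: 79.2
```

```bash
python3 -c "
from go import *
st();av(5)"
```

```text
t 27.73 pos [ 0.5495 -0.0596  0.125 ] yaw 67.21 F [-11.11  -1.41  10.15] T [-0.193  1.652  0.536] op 0.15 ff 79.2 q6 0.11
avg F [-11.03  -1.42   9.89] Tz 0.482 eff 0.521
```

In the tool's units: -1 mm / 600 = -0.0017, 0.7 mm / 600 = 0.0012, 12 degrees / 180 = 0.0667.

Request:
{"method": "send_rows", "body": {"rows": "0 0 0.0333 0 -0.0017 0.0007 -1;0 0 0.0667 0 -0.0017 0.0012 -1;0 0 0.0667 0 -0.0017 0.0012 -1"}}

```text
time: 28.35
eef_pos: [0.5488, -0.0593, 0.1244]
tcp_rot: [0.886, 0.464, -0.004, -0.001]
contact_force: [-10.6, -2.4, 10.5]
opening: 0.149
finger_force: 79.2
```

```bash
python3 -c "
from go import *
st();av(6);print(row(.5835,-.1835,.168,91))"
```

```text
t 28.35 pos [ 0.5488 -0.0593  0.1244] yaw 55.24 F [-10.63  -2.42  10.48] T [-0.294  1.644  0.605] op 0.149 ff 79.2 q6 0.32
avg F [-10.47  -1.44  10.56] Tz 0.573 eff 0.616
(array([ -0.4,   0.3, -35.7]), array([-82.6,  99.1, -43.5]))
```

In the tool's units: 96.5 mm / 600 = 0.1608, -84 mm / 600 = -0.14, -35.7 degrees / 180 = -0.1983.

Request:
{"method": "send_rows", "body": {"rows": "0 0 0 0 0 0 0.2;0 0 0 0 0 0 0.2;0 0 0 0 0 -0.0733 0.2;0 0 -0.1983 -0.14 0.1608 -0.0733 0.2;0 0 -0.1983 -0.14 0.1608 -0.0733 0.2;0 0 -0.1983 -0.14 0.1608 -0.0733 0.2;0 0 -0.1983 -0.14 0.1608 -0.0733 0.2;0 0 -0.1983 -0.14 0.1608 -0.0733 0.2"}}

```text
time: 29.65
eef_pos: [0.5817, -0.1831, 0.1665]
tcp_rot: [0.703, 0.711, -0.0, -0.0]
contact_force: [0.0, 0.6, 0.6]
opening: 0.6
finger_force: 0.0
```

```bash
python3 -c "
from go import *
st();print(row(.5835,-.1835,.1235,91))"
```

```text
t 29.65 pos [ 0.5817 -0.1831  0.1665] yaw 90.65 F [0.   0.6  0.63] T [ 0.068  0.024 -0.027] op 0.6 ff 0.0 q6 -0.48
(array([-0. ,  0. , -0.4]), array([-0.4,  1.8, 43. ]))
```

In the tool's units: 42.5 mm / 600 = 0.0708, 20 mm / 600 = 0.0333, -0.4 degrees / 180 = -0.0022.

Request:
{"method": "send_rows", "body": {"rows": "0 0 -0.0022 -0.0007 0.0025 0.0333 0.2;0 0 -0.0022 -0.0007 0.0025 0.0708 0.2;0 0 -0.0022 -0.0007 0.0025 0.0708 0.2;0 0 -0.0022 -0.0007 0.0025 0.0708 -1;0 0 -0.0022 -0.0007 0.0025 0.0708 -1;0 0 -0.0022 -0.0007 0.0025 0.0708 -1;0 0 -0.0022 -0.0007 0.0025 0.0708 -1"}}

```text
time: 30.52
eef_pos: [0.5834, -0.1835, 0.1254]
tcp_rot: [0.7, 0.714, -0.0, 0.001]
contact_force: [-1.6, -0.2, 3.8]
opening: 0.143
finger_force: 78.2
```

In the tool's units: 1.3 mm / 600 = 0.0022, 0.8 mm / 600 = 0.0013, 30 degrees / 180 = 0.1667.

Request:
{"method": "send_rows", "body": {"rows": "0 0 0.0444 0 0 0 -1;0 0 0.0833 0 0 0.0007 -1;0 0 0.1222 0 0 0.0013 -1;0 0 0.1667 0 0 0.0022 -1;0 0 0.1667 0 0 0.0022 -1"}}

```text
time: 31.15
eef_pos: [0.5828, -0.1834, 0.1243]
tcp_rot: [0.861, 0.509, -0.001, 0.0]
contact_force: [-3.8, 0.7, 5.8]
opening: 0.15
finger_force: 78.8
```

```bash
python3 -c "
from go import *
st();av(5)"
```

```text
t 31.15 pos [ 0.5828 -0.1834  0.1243] yaw 61.25 F [-3.82  0.67  5.76] T [0.136 0.636 0.435] op 0.15 ff 78.8 q6 0.03
avg F [-3.82  0.88  5.91] Tz 0.425 eff 0.448
```

In the tool's units: 1.2 mm / 600 = 0.002, 0.6 mm / 600 = 0.001, 18 degrees / 180 = 0.1.

Request:
{"method": "send_rows", "body": {"rows": "0 0 0.05 0 0 0.001 -1;0 0 0.1 0 0 0.002 -1;0 0 0.1 0 0 0.002 -1"}}

```text
time: 31.78
eef_pos: [0.5825, -0.1832, 0.1234]
tcp_rot: [0.93, 0.369, -0.002, -0.0]
contact_force: [-4.9, 2.4, 8.7]
opening: 0.15
finger_force: 79.2
```

```bash
python3 -c "
from go import *
st();av(6)"
```

```text
t 31.77 pos [ 0.5825 -0.1832  0.1234] yaw 43.28 F [-4.93  2.43  8.73] T [0.279 0.879 0.55 ] op 0.15 ff 79.2 q6 0.35
avg F [-5.13  1.68  8.04] Tz 0.55 eff 0.582
```

In the tool's units: 88 mm / 600 = 0.1467, -44 mm / 600 = -0.0733, -32 degrees / 180 = -0.1778.

Request:
{"method": "send_rows", "body": {"rows": "0 0 0.0167 0 0 0.0003 -1;0 0 0.0167 0 0 0.0003 0.2;0 0 0.0167 0 0 0.0003 0.2;0 0 0 0 0 -0.0733 0.2;0 0 -0.1778 0.1467 -0.0417 -0.0733 0.2;0 0 -0.1778 0.1467 -0.0417 -0.0733 0.2;0 0 -0.1778 0.1467 -0.0417 -0.0733 0.2;0 0 -0.1778 0.1467 -0.0417 -0.0733 0.2"}}

```text
time: 33.08
eef_pos: [0.6302, -0.1044, 0.1651]
tcp_rot: [0.793, 0.609, -0.001, -0.0]
contact_force: [-0.2, 0.3, 0.1]
opening: 0.602
finger_force: 0.0
```

Run:
```python
from go import *
st();print(row(.6303,-.1048,.124,75.5))
p=ctrl.read_camera("wrist"); save(p,'w3')
```

```text
t 33.08 pos [ 0.6302 -0.1044  0.1651] yaw 75.05 F [-0.19  0.26  0.12] T [0.041 0.032 0.033] op 0.602 ff 0.0 q6 -0.06
(array([-0.1,  0. , -0.4]), array([-0.3,  0.3, 41.1]))
```

View pics/w3.png

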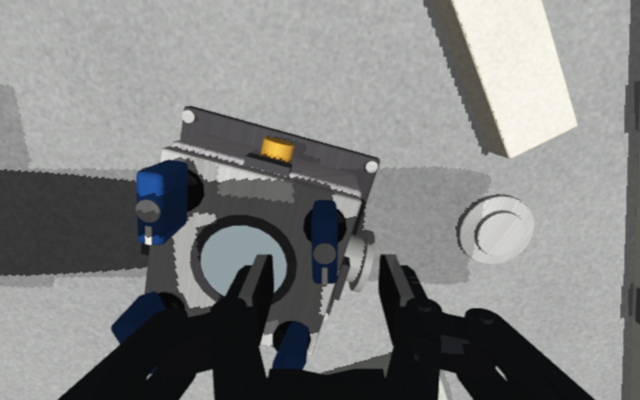

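In the tool's units: 41 mm / 600 = 0.0683, 20 mm / 600 = 0.0333.

Request:
{"method": "send_rows", "body": {"rows": "0 0 0 0 0 0.0333 0.2;0 0 0 0 0 0.0683 0.2;0 0 0 0 0 0.0683 0.2;0 0 0 0 0 0.0683 -1;0 0 0 0 0 0.0683 -1;0 0 0 0 0 0.0683 -1;0 0 0 0 0 0.0683 -1"}}

```text
time: 34.0
eef_pos: [0.6295, -0.1048, 0.1257]
tcp_rot: [0.793, 0.61, -0.001, -0.001]
contact_force: [-5.8, 1.0, 4.8]
opening: 0.145
finger_force: 78.7
```

In the tool's units: 12 degrees / 180 = 0.0667.

Request:
{"method": "send_rows", "body": {"rows": "0 0 0.0333 0 0 0 -1;0 0 0.0667 0 0 0 -1;0 0 0.0667 0 0 0 -1"}}

```text
time: 34.38
eef_pos: [0.6292, -0.1047, 0.1256]
tcp_rot: [0.851, 0.525, -0.002, -0.001]
contact_force: [-5.7, 1.1, 5.6]
opening: 0.149
finger_force: 79.1
```

```bash
python3 -c "
from go import *
st();av(8)"
```

```text
t 34.38 pos [ 0.6292 -0.1047  0.1256] yaw 63.3 F [-5.67  1.09  5.62] T [0.141 0.973 0.543] op 0.149 ff 79.1 q6 0.14
avg F [-6.38  1.    5.55] Tz 0.572 eff 0.594
```

In the tool's units: -100 mm / 600 = -0.1667, -50 mm / 600 = -0.0833.

Request:
{"method": "send_rows", "body": {"rows": "0 0 0 0 0 0 0.2;0 0 0 0 0 0 0.2;0 0 0 0 0 0 0.2;0 0 0 0 0 -0.0833 0.2;0 0 0 0 0 -0.1667 0.2;0 0 0 0 0 -0.1667 0.2"}}

```text
time: 35.52
eef_pos: [0.6333, -0.1058, 0.2312]
tcp_rot: [0.852, 0.523, 0.003, 0.004]
contact_force: [0.0, 1.0, -0.2]
opening: 0.601
finger_force: 0.0
```

```bash
python3 -c "
from go import *
st();print(ctrl.sign_off())"
```

```text
t 35.52 pos [ 0.6333 -0.1058  0.2312] yaw 63.12 F [ 0.01  0.99 -0.21] T [ 0.008  0.003 -0.009] op 0.601 ff 0.0 q6 0.15
the job is handed in; nothing more can be done
None
```

I tightened all four thumbscrews in crisscross order (1-3-2-4) in two passes, to an estimated 65–80 N each from noisy wrist-torque readings, and handed the job in at 35.5 s; sign-off gave no verdict.

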